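Clamp the meal tray to the bed table

TASK

Fix the meal tray to the bed table with the upright clamp beside it: slide the clamp's arm down its bar until the rubber pad bears on the tray's lip and the arm tilts and binds on the bar, then screw the wing handle clockwise about a third of a turn past that point so that it is firmly tight, without crushing the lip, and let go. Go gently: the tray stays where it is and what stands on and around it is not disturbed.

Things in the scene. Friction and masses are not known exactly. Their poses are not given: they have to be found in the camera images.
- clamp: dark steel clamp screwed to the table. Origin on the table top straight below the press pad. Its z is up; its +y points from the pad to the upright steel bar (section 10 mm in x, 20 mm in y, top 174 mm above the table, centre 110 mm from the origin along +y). Its fixed lower jaw is a steel strip 26 mm wide, top 16 mm above the table, on which the tray's lip rests
- tab_top (a point): centre of the top of the upright steel thumb tab on the sliding arm, 34 mm from the bar's centre towards the pad; 12 mm (x) by 22 mm (y, towards the bar), 50 mm tall. Pressing down on it slides the arm: 5 to 11 N, more at its outer edge. When the pad meets the lip the force drops over about 4 mm as the arm's tip tilts up, then climbs steeply; 15 N on the tab then means about 10 N at the pad
- slide (a joint): how far the arm has been slid down the bar (m), -0.015 to 0.070; the pad meets the lip somewhere between 0.027 and 0.057 (it depends on how the cap is set), and binding takes about 4 mm more. Starts between -0.012 and 0.008. The arm stays where it is left; pressing it at the handle end only jams it
- jaw (a joint): tilt of the arm (rad), noisy: about -0.015 with its tip drooping (hanging free), +0.015 to +0.04 with its tip pushed up and the arm bound on the bar
- handle (a joint): turn of the wing handle (rad), clockwise seen from above is positive and tightens; -2 to 6, starts between -0.5 and 0.5. The screw advances 2 mm per rad. Turning takes 0.2 to 0.3 N m. Once the arm has bound, pad force grows about 17 N per rad; the handle does not turn back by itself
- handle_top (a point): centre of the top face of the black plastic wing handle, on the screw's axis 110 mm from the bar's centre; y along the wing, x across it, z up. The wing is 56 mm long, 14 mm thick and 26 mm high, with 24 mm clear below it to the arm; grip it across its thickness. It sinks with the arm
- press_pad: end of the screw with its black rubber cap, the pad, 22 mm across and 22 mm long. Origin on the screw's axis at the height of the arm's middle. The cap is set at a different height on its stem each time: its lower face is 46 to 72 mm below the origin, and this is not measured. It gives 1 mm per 20 N. Lip and cap are meant for about 48 N and stand no more than 58
- tray: grey-green plastic meal tray, 296 by 216 mm over its lip; origin under its centre. The lip is 28 mm wide, 4 mm thick, its top 20 mm above the table. It is loose (0.6 kg), one long lip (its +y side) already under the pad
- mug: dark red lidded mug standing on the tray, 103 mm high, 80 mm across; origin under its centre; bystander
- bowl: dark red lidded bowl standing on the tray, 62 mm high, 110 mm across; origin under its centre; bystander
- tumbler: clear tumbler on the table, 95 mm high; origin under its centre; bystander
- pill_pot: small amber pot with white cap, 65 mm high; origin under its centre; bystander
- pepper_pot: white pepper pot, 70 mm high; origin under its centre; bystander
- remote: grey remote control, 150 mm long, lying on the table; origin under its centre; bystander
- spoon: spoon lying on the table; bystander
Not all that is in view belongs to the job. Leave any green, purple or red look-alike of the clamp alone.

How it is judged (in metres and radians):
On the way, in this order (a step that is already met when the one before it is completed fails the run):
1. the arm has been slid down until the pad bears on the tray's lip (5 to 24 N) with the arm tilted up and bound on the bar (tilt over 0.01 rad) (contact force between press_pad and tray between 5 and 24 N and value of joint jaw above 0.01 rad), for 0.2 s.
2. the handle has been screwed tight (past 1 rad): over 36 N between pad and lip (contact force between press_pad and tray above 36 N and value of joint handle above 1 rad), for 0.3 s.
At the end, for the whole second after the job is handed in: the pad presses on the tray's lip with 36 to 58 N, the arm tilted up and bound on the bar (over 0.012 rad), the handle let go, the tray at rest within 15 mm of where it was, mug and bowl standing upright on it (contact force between press_pad and tray between 36 and 58 N and value of joint jaw above 0.012 rad and distance of tray from where it was at the start of the episode below 0.015 m and linear speed of tray below 0.01 m/s and z of each of mug, bowl in the frame of tray below 0.012 m and angle between each of mug, bowl's own z axis and vertical below 0.1 rad); the robot touches nothing.
It fails at once if the lip is crushed: more than 70 N between pad and tray (contact force between press_pad and tray above 70 N).
It fails at once if the robot hits the tray (over 5 N) (contact force between the fingers and tray above 5 N).
It fails at once if a bystander is moved by more than 25 mm (distance of any of mug, bowl, tumbler, pill_pot, pepper_pot, remote, spoon from where it was at the start of the episode above 0.025 m).
It also fails if it takes over 72 s, if anything falls off the work surface, if the arm or the gripper's body presses on something with over 40 N, if the wrist force passes 120 N, or if a joint passes its speed limit or range.

ROBOT

A 6-joint arm with a two-finger parallel gripper is mounted at the origin on the work surface. World frame = base frame: x ahead of the robot, y to its left, z up, the work surface at z = 0. Lengths are in mm, angles in rad, forces in N, time in s.
With the tool pointing down it reaches from about 300 to 775 mm from the base axis. Payload 14.6 kg.
Tool frame: the origin (TCP) lies at the very end of the fingers, on their centre line; the grasp point (between the pads) lies 19 mm behind it; z points along the fingers, y is the line along which they close (so a half turn about z gives the same grasp; the last joint's range is limited). The gripper opens to 94 mm and grips with 3 to 60 N. Pads are 16 mm wide; open, the fingers measure 119 mm over their backs; the gripper's body (75 mm by 177 mm) begins 78 mm behind the grasp point.
Start: joints at [1.206, 0.3, 1.521, -0, 1.321, -0.067], TCP at [161.377, 525.782, 205.446] pointing down, gripper open.
Joint ranges: [-3.03, 3.03], [-0.79, 2.21], [0.23, 2.52], [-1.04, 4.18], [0, 3.07], [-2.55, 2.55]. Speed limits (rad/s): [2.22, 2.22, 2.57, 3.14, 3.14, 3.14].

INTERFACE

Orientations are given as [roll, pitch, yaw] about the fixed x, y, z axes, in that order (R = Rz(yaw) Ry(pitch) Rx(roll)).
In Python, from cell import manip, camera, get_calibration gives the robot as it stands. The module is installed in compiled form; this text tells all that it offers.
- The arm moves only by the tool jog_arm, never from a script. Its argument "plan" is one flat list of numbers, 6 for each row, row after row: the shift along the world's x, y, z in m, then the turn, a rotation vector about the world's x, y, z in degrees. A call has 1 to 20 rows; each row is the pose to reach, as a shift and turn from the pose commanded when the call began; what a row does not reach only later rows make up. A row lasts 1/10 s, in which the tool goes at most 50 mm and 8.59 degrees, less where a joint would pass 70% of its speed; a pose out of reach is approached as far as the arm can. A call with a gripper value outside its range is refused whole. "claw" is the finger opening in m, from 0 to 0.094, set as the call begins (left out, the last holds). The fingers move at their own pace and stop on an object; "force" is the grip in N (left out, the last holds). Time passes only in rows, so rows that repeat a pose let the fingers close. It gives the time, the measured TCP pose, the force, the opening and the grip force at its end, in the units of the state.
- manip.read_state(): the state, without advancing time (a new reading comes with each control period).
- camera(name): name is "scene" or "top"; returns (picture, depth): 420x560x3 uint8, red, green, blue; 420x560 float32, mm along the optical axis (not along the pixel's ray), 0 where there is no reading.
- get_calibration(name): a dict with "fx", "fy", "cx", "cy" (pixels), "origin" and "attitude" of the camera in the world. Camera axes: x right, y down, z forward; pixel columns grow to the right and rows downward; lengths in mm; the calibration is good to about 2 mm. A picture is of the moment at which its call begins. get_calibration takes no time and is no camera call.
- manip.sign_off(): hands the job in; it is judged then, once.
The state is a dict: "clock": time; "joints": joint angles; "qd": joint speeds; "effort": joint torques, N m; "eef_pos": TCP position; "eef_rot": TCP orientation; "wrist_force": force on the tool from outside, world axes, zero at the start; "moment": the same for the moment, N m; "finger_gap": finger opening in mm; "finger_force": force on a finger pad.
Only numpy, scipy, OpenCV 4.12 (cv2) and the standard library are available. Lean on these libraries where they do the work, as an engineer would, in place of code of your own. Each camera call takes 0.05 s, during which the arm holds its last target. There are 200 camera calls.

## Working session

There is one attempt and no reset: what is moved stays moved. The work goes in short steps, Python scripts to look and compute and a tool call to move; the robot and the scene stay as the last step left them, time stands still between calls to the robot, and variables do not carry over. Pictures are saved under pics/ and viewed, at most 10 in all, crops included, and the job is handed in when it is done.

Besides the shell and the picture viewer there is one more tool, called after "Request:" in YAML: its name, and indented under it one key for each argument. jog_arm: Moves the arm, as the interface text tells. Its arguments: {"type":"object","properties":{"plan":{"type":"array"},"claw":{"type":"number"},"force":{"type":"number"}},"required":["plan"]}

```bash
mkdir -p pics
cat > h.py <<'E'
import numpy as np, cv2
from cell import manip, camera, get_calibration
def grab(n,tag):
    p,d=camera(n); cv2.imwrite(f'pics/{n}_{tag}.png',cv2.cvtColor(p,cv2.COLOR_RGB2BGR)); np.savez(f'pics/{n}_{tag}.npz',p=p,d=d); return p,d
E
python3 - <<'E'
from h import *
for n in("scene","top"):
    grab(n,"0"); print(n,get_calibration(n))
print(manip.read_state())
E
```

```text
scene {'fx': 459.1402822324786, 'fy': 459.1402822324786, 'cx': 288.232373516849, 'cy': 212.11602876248398, 'origin': array([989.4491498 , 832.7723256 , 986.66340662]), 'attitude': array([-2.25197247, -0.01688723,  2.62226495])}
top {'fx': 392.8126435073478, 'fy': 392.8126435073478, 'cx': 276.88804378539663, 'cy': 216.54548715045902, 'origin': array([ 263.88582156,  -42.12101245, 1201.67960852]), 'attitude': array([-2.95482699, -0.00589316, -1.57777241])}
{'clock': 0.1, 'joints': array([ 1.20638031e+00,  3.00402364e-01,  1.52149865e+00, -1.62091764e-05,
        1.32072879e+00, -6.66193880e-02]), 'qd': array([-9.88674406e-04,  1.62955357e-05, -2.44770786e-03, -3.17410730e-04,
        3.14756528e-03,  2.01051340e-03]), 'effort': array([ 4.33881840e-03, -5.32650054e+01, -3.53280008e+01,  7.10225408e-02,
        2.35884462e-02, -1.00901232e-04]), 'eef_pos': array([161.3109593 , 525.56620516, 204.95891164]), 'eef_rot': array([-3.14055675e+00, -5.33775499e-05,  2.84380002e+00]), 'wrist_force': array([0.42049549, 0.004999  , 0.99813891]), 'moment': array([-0.01129323,  0.00152552,  0.01853477]), 'finger_force': 0.0, 'finger_gap': 94.28373706886333}
```

View pics/scene_0.png

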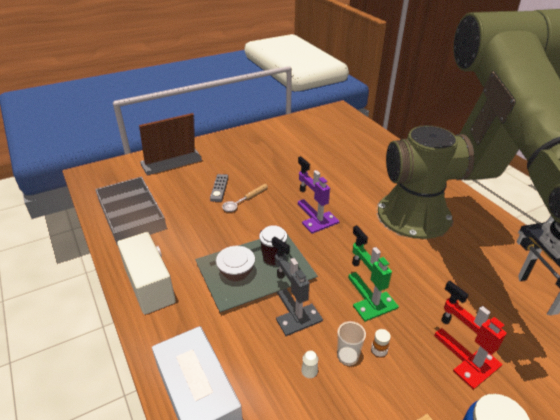

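View pics/top_0.png

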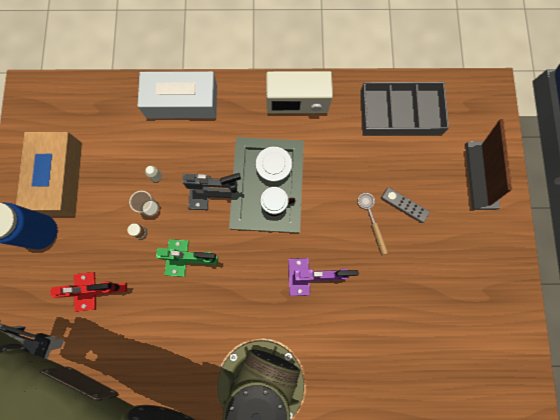

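The dark clamp is at about (212,187) in the top view and (292,285) in the scene view. The handle is over the tray's lip, with the mug close by.

```bash
python3 - <<'E'
from h import *
a=cv2.imread('pics/top_0.png')[160:220,175:255]; b=cv2.imread('pics/scene_0.png')[230:335,260:330]
a=cv2.resize(a,None,fx=5,fy=5,interpolation=cv2.INTER_CUBIC); b=cv2.resize(b,None,fx=5,fy=5,interpolation=cv2.INTER_CUBIC)
c=np.zeros((525,750,3),np.uint8); c[:300,:400]=a; c[:525,400:750]=b; cv2.imwrite('pics/crop.png',c)
from scipy.spatial.transform import Rotation as R
C=get_calibration("top")
d=np.load('pics/top_0.npz')['d']
def pts(n,d):
    C=get_calibration(n); v,u=np.mgrid[:420,:560]
    P=np.stack([(u-C['cx'])/C['fx']*d,(v-C['cy'])/C['fy']*d,d],-1)
    return P@R.from_euler('xyz',C['attitude']).as_matrix().T+C['origin']
P=pts("top",d)
np.set_printoptions(linewidth=250,precision=0,suppress=True)
print(P[170:210:2,182:248:3,2].astype(int))
print(P[186,182:248:6].astype(int))
E
cat >> h.py <<'E'
from scipy.spatial.transform import Rotation as R
def pts(n,d):
    C=get_calibration(n); v,u=np.mgrid[:420,:560]
    P=np.stack([(u-C['cx'])/C['fx']*d,(v-C['cy'])/C['fy']*d,d],-1)
    return P@R.from_euler('xyz',C['attitude']).as_matrix().T+C['origin']
def ray(n,u,v,z):
    C=get_calibration(n); r=R.from_euler('xyz',C['attitude']).as_matrix()@np.array([(u-C['cx'])/C['fx'],(v-C['cy'])/C['fy'],1.]); o=C['origin']
    return o+r*(z-o[2])/r[2]
E
```

```text
[[   3   -1   -3    0    0    0    0   -3    3   -1    2    1    0    3    0   -3    1   20   23   18   18    3]
 [   2   -4   -6    0    1    0    1    1   -7   -1    1    2    2    2    2   -4    2   16   18   22   19   -2]
 [  -2  172  172  175  157  156  184  180    1    0   -3   -4    4   -2   -2    0   -3  186  185  186   22    3]
 [   2  176  174  173  156  184  184  184    5   12    3    2    4    0    2  184  186  188  187  186   22    2]
 [ 154  172  172  175  150  159  180  186  168  135    0    0    0  190  186  185  187  187  184  176   19    3]
 [ 157  156  154  154  151  158  162  167  163  133  132  136  135  185  185  185  180  175  162   22   19    2]
 [ 158  156  151  155  155  157  144  144  147  132  135  136  137  183  181  169  160  155  135   21   23    2]
 [   1  144  143  143  143  150  134  138  135  135  136  133  137  166  132  133  147  138  133   19   16    5]
 [   0  117  120  123  126  129  123  113  121  118  123  127  121  124 1201  131  135  139  115   21   18    4]
 [  -3    0  101   99  102  104  107   18   10   13   16   15   14   13   -1   -3  
[... 659 characters left out ...]
 1    1   -1    0   -7   22   19   21    5    2]
 [  -1    1    9   10   13   13   13    9   12    0   -2    0   -2    3    0    1    0   19   18   21    3    4]
 [   2    0    6   12    7   18    9    9   10    0    0   -1    1    2    0    2   -3   20   18   20    4    3]
 [  -1   -2   12    8    7   11    7   14    7    0   -1    0    0   -1   -1    1   15   17   22   16    6    1]
 [   1    2   11    9    7    9   11    5    7    0   -1    0   -3   -4    0   -1   19   16   18   22    0    5]]
[[ 590  247    0]
 [ 557  201  120]
 [ 556  183  126]
 [ 556  167  123]
 [ 557  150  121]
 [ 556  133  123]
 [ 557  116  121]
 [ 263  -42 1201]
 [ 553   80  135]
 [ 558   66  115]
 [ 584   57   18]]
```

View pics/crop.png

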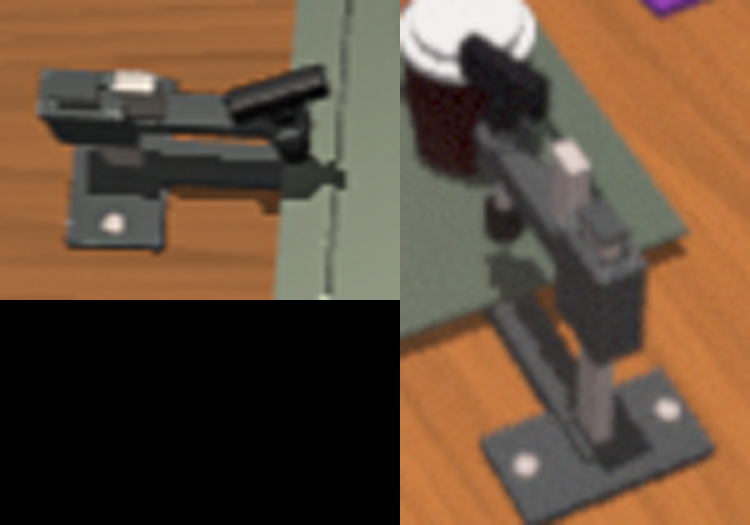

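Crop: the pale tab top is at (201.6,176) in the top view and (294,261) in the scene. The handle's wing is centred at about (230.6,179) and (281,246), turned about 20°. The pad hangs clear above the lip.

Run:
```python
from h import *
np.set_printoptions(linewidth=200,precision=1,suppress=True)
def tri(a,b):
    o=[];A=np.zeros((3,3));B=np.zeros(3)
    L=[]
    for n,(u,v) in(("top",a),("scene",b)):
        p=ray(n,u,v,0);q=ray(n,u,v,300);d=(q-p)/np.linalg.norm(q-p);M=np.eye(3)-np.outer(d,d);A+=M;B+=M@p;L.append((p,d))
    x=np.linalg.solve(A,B);return x,[np.linalg.norm((np.eye(3)-np.outer(d,d))@(x-p)) for p,d in L]
print(tri((201.6,176),(294,261.4)),tri((230.6,179),(281,246)))
z=np.load('pics/top_0.npz');P=pts("top",z['d']);p=z['p'].astype(int)
roi=np.zeros((420,560),bool);roi[165:200,180:250]=1
br=roi&(p.min(2)>150)&(P[...,2]>165)&(P[...,2]<200);print('tab',br.sum(),P[br].mean(0),np.argwhere(br).mean(0))
bk=roi&(P[...,2]>176)&(P[...,2]<200)&(np.arange(560)>215);q=P[bk]
print('handle',bk.sum(),q.mean(0),cv2.minAreaRect(q[:,:2].astype(np.float32)))
arm=roi&(P[...,2]>126)&(P[...,2]<142)&(np.arange(560)<225)&(np.arange(560)>206);print('armtop',P[arm].mean(0),cv2.fitLine(P[arm][:,:2].astype(np.float32),1,0,.01,.01).T)
# bar / arm rear top
rr=roi&(P[...,2]>168)&(P[...,2]<178)&(np.arange(560)<195);print('bartop',rr.sum(),P[rr].mean(0),cv2.minAreaRect(P[rr][:,:2].astype(np.float32)))
z2=np.load('pics/scene_0.npz');Q=pts("scene",z2['d']);p2=z2['p'].astype(int)
r2=np.zeros((420,560),bool);r2[235:300,270:315]=1
b2=r2&(p2.min(2)>150)&(Q[...,2]>165)&(Q[...,1]>120);print('tab scene',b2.sum(),Q[b2].mean(0),np.argwhere(b2).mean(0))
h2=r2&(p2.max(2)<60)&(Q[...,2]>176);print('handle scene',h2.sum(),Q[h2].mean(0),cv2.minAreaRect(Q[h2][:,:2].astype(np.float32)))
# mug
m=(P[...,2]>90)&(P[...,2]<115);m[:170]=0;m[220:]=0;m[:,:255]=0;m[:,295:]=0;print('mug',P[m].mean(0))
# base plate holes/jaw edges: jaw strip
j=roi&(P[...,2]>9)&(P[...,2]<19)&(np.arange(560)>203)&(np.arange(560)<230);print('jaw',P[j].mean(0),P[j][:,0].min(),P[j][:,0].max())
```

```text
(array([568.5, 152.2, 182.9]), [np.float64(0.026405139138396427), np.float64(0.026405139138354794)]) (array([563.1,  76. , 169.6]), [np.float64(0.5559681362452791), np.float64(0.5559681362453203)])
tab 24 [567.9 152.  185.1] [176.  201.5]
handle 118 [562.5  77.2 185.5] ((563.5225830078125, 77.39442443847656), (14.621219635009766, 54.9372673034668), 18.454484939575195)
armtop [564.3 126.1 134.6] [[  0.3   1.  566.6 135.3]]
bartop 57 [569.7 188.9 173.7] ((569.9278564453125, 189.23260498046875), (25.111099243164062, 14.82710075378418), 89.9429702758789)
tab scene 28 [569.7 153.8 185.6] [261.2 293.9]
handle scene 107 [590.8 124.6 229.1] ((763.5928955078125, 452.18194580078125), (884.07470703125, 43.04071044921875), 62.10076904296875)
mug [519.7 -40.6 103.5]
jaw [567.6 139.3  14.8] 545.3515586548373 623.0645210211908
```

Request:
jog_arm:
  plan: [0, 0, 0.04, 0, 0, 0, 0.02, -0.02, 0.07, 0, 0, -8, 0.407, -0.373, 0.07, 0, 0, -76, 0.407, -0.373, 0.07, 0, 0, -76, 0.407, -0.373, 0.07, 0, 0, -76, 0.407, -0.373, 0.07, 0, 0, -76, 0.407, -0.373, 0.07, 0, 0, -76, 0.407, -0.373, 0.07, 0, 0, -76, 0.407, -0.373, 0.07, 0, 0, -76, 0.407, -0.373, 0.07, 0, 0, -76, 0.407, -0.373, 0.07, 0, 0, -76, 0.407, -0.373, 0.07, 0, 0, -76, 0.407, -0.373, 0.07, 0, 0, -76, 0.407, -0.373, 0.07, 0, 0, -76, 0.407, -0.373, 0.07, 0, 0, -76, 0.407, -0.373, 0.07, 0, 0, -76, 0.407, -0.373, 0.03, 0, 0, -76, 0.407, -0.373, 0.005, 0, 0, -76, 0.407, -0.373, 0.005, 0, 0, -76]
  claw: 0

```text
clock: 2.0
eef_pos: [566.4, 153.6, 207.6]
eef_rot: [-3.136, 0.001, 1.519]
wrist_force: [-0.5, 0.3, 0.1]
finger_gap: 0.8
finger_force: 0.0
```

Run:
```python
from h import *
C=get_calibration("scene");M=R.from_euler('xyz',C['attitude']).as_matrix()
for z in(70,80,90,100,110):
    for off in((0,0),(7,8.5)):
        c=M.T@(np.array([563+off[0],77+off[1],z])-C['origin']);print(z,off,C['fx']*c[0]/c[2]+C['cx'],C['fy']*c[1]/c[2]+C['cy'])
grab("scene","1");grab("top","1")
a=cv2.imread('pics/top_1.png')[150:230,165:265]; b=cv2.imread('pics/scene_1.png')[200:335,250:340]
c=np.zeros((540,760,3),np.uint8);c[:320,:400]=cv2.resize(a,None,fx=4,fy=4);c[:540,400:]=cv2.resize(b,None,fx=4,fy=4);cv2.imwrite('pics/c1.png',c)
s=manip.read_state();print(s['eef_pos'],s['eef_rot'],s['wrist_force'],s['joints'])
```

```text
70 (0, 0) 280.7675104842501 272.84269224732486
70 (7, 8.5) 280.03019907707727 275.77164584500247
80 (0, 0) 280.79203615084145 270.2851648878368
80 (7, 8.5) 280.0511379160987 273.2115526827148
90 (0, 0) 280.8168111567412 267.7016365183179
90 (7, 8.5) 280.0722910914818 270.62525362364386
100 (0, 0) 280.84183932372497 265.091708605429
100 (7, 8.5) 280.0936619111762 268.01234422040153
110 (0, 0) 280.86712455207453 262.45497442925256
110 (7, 8.5) 280.1152537515539 265.3724116598714
[568.20553608 153.58551733 211.72542824] [ 3.14072717e+00 -2.66962953e-04  1.51847044e+00] [-0.18373497 -0.12278636 -0.09097495] [2.01749948e-01 3.81281987e-01 1.39786010e+00 4.17639944e-05
 1.36154577e+00 2.54067295e-01]
```

View pics/c1.png

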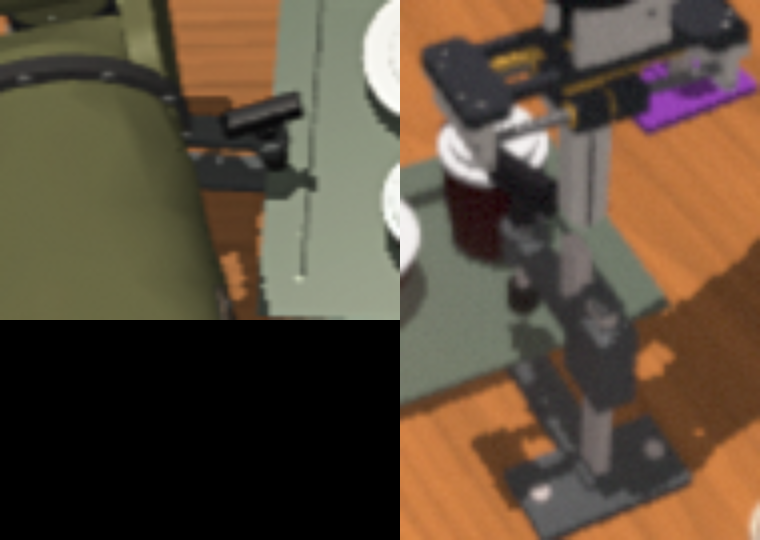

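The fingertips hang straight above the tab. The pad's lower face is at about (280.5,277), so z is about 65 and I expect roughly 45 mm of travel.

Request:
jog_arm:
  plan: [0, 0, -0.012, 0, 0, 0, 0, 0, -0.02, 0, 0, 0, 0, 0, -0.023, 0, 0, 0, 0, 0, -0.026, 0, 0, 0, 0, 0, -0.029, 0, 0, 0, 0, 0, -0.032, 0, 0, 0, 0, 0, -0.035, 0, 0, 0, 0, 0, -0.038, 0, 0, 0, 0, 0, -0.038, 0, 0, 0]

```text
clock: 3.0
eef_pos: [568.4, 152.8, 172.7]
eef_rot: [3.141, -0.0, 1.517]
wrist_force: [-0.8, 0.7, 1.6]
finger_gap: 0.7
finger_force: 0.7
```

Request:
jog_arm:
  plan: [0, 0, -0.003, 0, 0, 0, 0, 0, -0.006, 0, 0, 0, 0, 0, -0.009, 0, 0, 0, 0, 0, -0.012, 0, 0, 0]

```text
clock: 3.4
eef_pos: [568.6, 152.8, 160.9]
eef_rot: [3.141, -0.0, 1.517]
wrist_force: [-1.7, -1.5, 5.3]
finger_gap: 0.5
finger_force: 3.0
```

Run:
```python
from h import *
grab("scene","2");b=cv2.imread('pics/scene_2.png')[210:330,240:340];cv2.imwrite('pics/c2.png',cv2.resize(b,None,fx=5,fy=5))
s=manip.read_state();print(s['eef_pos'],s['wrist_force'])
```

```text
[568.44096504 152.72493445 160.29991629] [-0.32119578 -0.87665586  3.53808598]
```

View pics/c2.png

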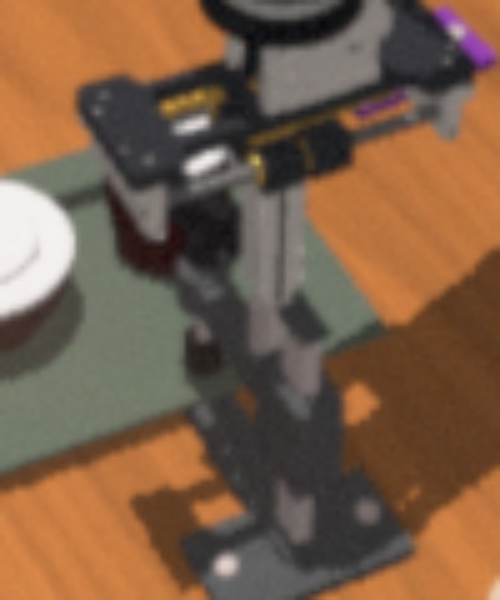

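The fingers are on the tab and the arm has slid about 24 mm. The pad is still just clear of the lip.

Request:
jog_arm:
  plan: [0, 0, -0.002, 0, 0, 0, 0, 0, -0.004, 0, 0, 0, 0, 0, -0.006, 0, 0, 0, 0, 0, -0.008, 0, 0, 0]

```text
clock: 3.85
eef_pos: [568.5, 152.8, 152.8]
eef_rot: [3.141, -0.0, 1.517]
wrist_force: [-1.5, -0.8, 6.3]
finger_gap: 0.3
finger_force: 2.7
```

Request:
jog_arm:
  plan: [0, 0, -0.0015, 0, 0, 0, 0, 0, -0.003, 0, 0, 0]

```text
clock: 4.05
eef_pos: [568.6, 152.8, 149.8]
eef_rot: [3.141, -0.0, 1.517]
wrist_force: [-1.6, -0.8, 6.3]
finger_gap: 0.7
finger_force: 2.6
```

Request:
jog_arm:
  plan: [0, 0, -0.0015, 0, 0, 0, 0, 0, -0.003, 0, 0, 0]

```text
clock: 4.25
eef_pos: [568.6, 152.8, 146.8]
eef_rot: [3.141, -0.0, 1.517]
wrist_force: [-2.0, -0.6, 4.4]
finger_gap: 0.5
finger_force: 2.6
```

Request:
jog_arm:
  plan: [0, 0, -0.001, 0, 0, 0]

```text
clock: 4.35
eef_pos: [568.5, 152.8, 145.7]
eef_rot: [3.141, -0.0, 1.517]
wrist_force: [-1.7, -1.0, 4.7]
finger_gap: 0.6
finger_force: 2.5
```

Request:
jog_arm:
  plan: [0, 0, -0.001, 0, 0, 0]

```text
clock: 4.45
eef_pos: [568.5, 153.1, 144.7]
eef_rot: [3.141, -0.001, 1.517]
wrist_force: [-1.0, 3.3, 5.0]
finger_gap: 0.3
finger_force: 2.5
```

Request:
jog_arm:
  plan: [0, 0, -0.0005, 0, 0, 0]

```text
clock: 4.55
eef_pos: [568.6, 153.3, 144.3]
eef_rot: [3.141, -0.001, 1.517]
wrist_force: [-2.8, 3.8, 6.5]
finger_gap: 0.1
finger_force: 3.2
```

Request:
jog_arm:
  plan: [0, 0, -0.0005, 0, 0, 0]

```text
clock: 4.65
eef_pos: [568.6, 153.4, 144.0]
eef_rot: [3.141, -0.001, 1.518]
wrist_force: [-1.4, 4.6, 7.2]
finger_gap: -0.0
finger_force: 3.9
```

Request:
jog_arm:
  plan: [0, 0, -0.0005, 0, 0, 0]

```text
clock: 4.75
eef_pos: [568.7, 153.6, 143.7]
eef_rot: [3.14, -0.002, 1.518]
wrist_force: [-2.7, 6.2, 8.9]
finger_gap: 0.2
finger_force: 4.4
```

Request:
jog_arm:
  plan: [0, 0, -0.0003, 0, 0, 0]

```text
clock: 4.85
eef_pos: [568.7, 153.7, 143.5]
eef_rot: [3.14, -0.002, 1.518]
wrist_force: [-2.0, 4.3, 9.4]
finger_gap: 0.8
finger_force: 4.6
```

Request:
jog_arm:
  plan: [0, 0, -0.0005, 0, 0, 0]

```text
clock: 4.95
eef_pos: [568.7, 153.8, 143.1]
eef_rot: [3.14, -0.002, 1.518]
wrist_force: [-2.9, 6.8, 10.3]
finger_gap: 0.6
finger_force: 5.4
```

Request:
jog_arm:
  plan: [0, 0, -0.0005, 0, 0, 0]

```text
clock: 5.05
eef_pos: [568.8, 154.0, 142.8]
eef_rot: [3.14, -0.002, 1.518]
wrist_force: [-2.5, 7.1, 12.1]
finger_gap: 0.8
finger_force: 5.9
```

Request:
jog_arm:
  plan: [0, 0, -0.0005, 0, 0, 0]

```text
clock: 5.15
eef_pos: [568.9, 154.1, 142.5]
eef_rot: [3.139, -0.003, 1.518]
wrist_force: [-2.9, 8.9, 12.8]
finger_gap: 0.5
finger_force: 6.5
```

Request:
jog_arm:
  plan: [0, 0, -0.0005, 0, 0, 0]

```text
clock: 5.25
eef_pos: [568.9, 154.3, 142.1]
eef_rot: [3.139, -0.003, 1.518]
wrist_force: [-3.6, 8.4, 14.6]
finger_gap: 0.1
finger_force: 7.0
```

Request:
jog_arm:
  plan: [0, 0, -0.0005, 0, 0, 0]

```text
clock: 5.35
eef_pos: [569.0, 154.4, 141.8]
eef_rot: [3.139, -0.003, 1.518]
wrist_force: [-3.2, 9.3, 15.3]
finger_gap: 0.6
finger_force: 7.5
```

Request:
jog_arm:
  plan: [0, 0, 0, 0, 0, 0, 0, 0, 0, 0, 0, 0, 0, 0, 0, 0, 0, 0]

```text
clock: 5.65
eef_pos: [569.0, 154.5, 141.8]
eef_rot: [3.139, -0.003, 1.518]
wrist_force: [-2.7, 9.3, 14.0]
finger_gap: 0.5
finger_force: 6.9
```

Request:
jog_arm:
  plan: [0, 0, 0.002, 0, 0, 0, 0, 0, 0.01, 0, 0, 0, 0, 0, 0.05, 0, 0, 0, 0, 0, 0.09, 0, 0, 0, 0, 0, 0.09, 0, 0, 0]

```text
clock: 6.15
eef_pos: [570.0, 152.9, 235.9]
eef_rot: [3.133, -0.002, 1.517]
wrist_force: [-0.4, 0.0, 0.6]
finger_gap: 0.6
finger_force: 0.0
```

Run:
```python
from h import *
np.set_printoptions(linewidth=200,precision=2,suppress=True)
s=manip.read_state();print(s['eef_pos'],s['eef_rot'],s['wrist_force'])
p,d=grab("top","3");P=pts("top",d);grab("scene","3")
roi=np.zeros((420,560),bool);roi[165:205,210:250]=1
z=P[...,2];bk=roi&(z>125)&(z<160)&(p.astype(int).max(2)<70)
zz=z[bk];print(bk.sum(),np.percentile(zz,[10,50,80,90,97]))
print(z[170:200:2,214:246:2].astype(int))
a=cv2.imread('pics/top_3.png')[150:230,165:265]; b=cv2.imread('pics/scene_3.png')[200:335,250:340]
c=np.zeros((540,760,3),np.uint8);c[:320,:400]=cv2.resize(a,None,fx=4,fy=4);c[:540,400:]=cv2.resize(b,None,fx=4,fy=4);cv2.imwrite('pics/c3.png',c)
```

```text
[570.02 152.89 235.88] [ 3.13 -0.    1.52] [-0.43  0.02  0.55]
96 [129.85 142.76 145.61 146.87 148.29]
[[ -5   0  -3   0  -6   2   0  -3  -1   0  22  21  21  16  18   6]
 [  0  -3   3  -1   1  -2   0  -1   3  -1  20  22  21  25  19   1]
 [  2  -4   0   0   0   0  -2   2  -1  -1  19  15  19  18  22   5]
 [  0   3   1  -1  -2  -5  -2  -2   0  -1  18  18  19  20  16   5]
 [  0  -1  -1   1   0   0   0   0   1   3 146 145 143  20  18   5]
 [  1   0   0   0  -2  -4   2 144 144 142 146 148 143 140  16   2]
 [  4  -1   2   1 145 143 150 144 145 146 147 143 140 133  20   3]
 [ 95  90  91  90 147 145 146 142 140 134 133 125  17  19  13   3]
 [ 91  92  89  88 142 141 137 131 127 121 118  91  19  22   9   3]
 [ 92  88  92  94  95 123  89  95  97 104  90  96  74  18   5   4]
 [ 75  76  79  79  80  81  83  88  93  97  97  89  20  19   3   4]
 [ 14  10  17  20  19  14  11  13  11  80  77  75  32  20   4   0]
 [ 15   9  10  15  18  15  15  16  12  17  38  39  25  22   5   0]
 [ 12   9  14  15  14  16  19  17  13  17  19  18  21  18   9   1]
 [531   2  -1  -4   0  -2  -2  -3  -1  18  19  16  20  20   2   3]]
```

View pics/c3.png

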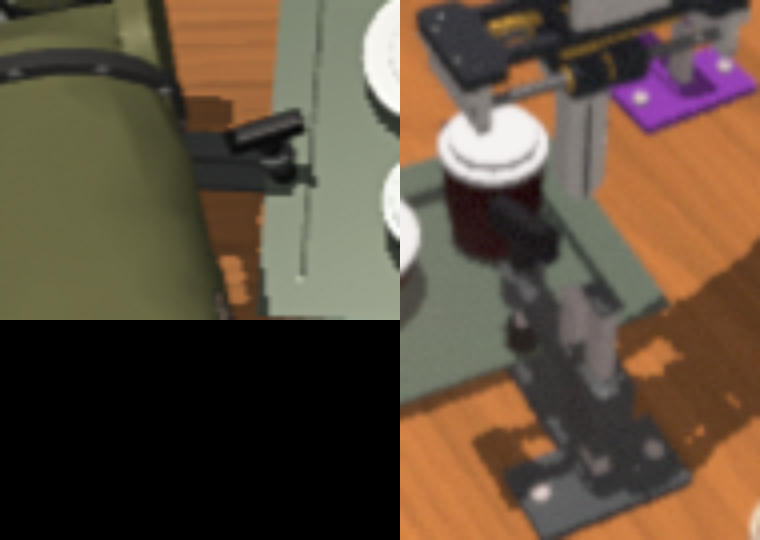

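The arm is down with the pad on the lip and slightly tilted up. The handle's top is at crop pixel (267,130), which is (231.7,182.5) in the top view, and it stands at about z 145.

Run:
```python
from h import *
np.set_printoptions(linewidth=200,precision=2,suppress=True)
p,d=np.load('pics/top_3.npz').values();P=pts("top",d);z=P[...,2]
roi=np.zeros((420,560),bool);roi[165:205,215:250]=1
bk=roi&(z>138.5)&(z<155);q=P[bk];print(bk.sum(),q.mean(0),cv2.minAreaRect(q[:,:2].astype(np.float32)))
p2,d2=np.load('pics/scene_3.npz').values();Q=pts("scene",d2)
r=np.zeros((420,560),bool);r[245:270,265:295]=1
h=r&(p2.astype(int).max(2)<60)&(Q[...,2]>139)&(Q[...,2]<155)&(abs(Q[...,0]-563)<40)&(abs(Q[...,1]-77)<40);print(h.sum(),Q[h].mean(0),cv2.minAreaRect(Q[h][:,:2].astype(np.float32)))
```

```text
104 [563.03  79.59 144.79] ((563.94775390625, 80.1678466796875), (14.271539688110352, 55.48534393310547), 17.435489654541016)
99 [566.12  82.34 144.04] ((565.7318115234375, 80.3096923828125), (16.385269165039062, 55.80257034301758), 18.473031997680664)
```

Request:
jog_arm:
  plan: [-0.002, -0.036, 0, 0, 0, 8, -0.0037, -0.073, 0, 0, 0, 16, -0.0037, -0.073, 0, 0, 0, 21.2, -0.0037, -0.073, -0.035, 0, 0, 21.2, -0.0037, -0.073, -0.06, 0, 0, 21.2, -0.0037, -0.073, -0.065, 0, 0, 21.2, -0.0037, -0.073, -0.065, 0, 0, 21.2, -0.0037, -0.073, -0.065, 0, 0, 21.2]
  claw: 0.04
  force: 10

```text
clock: 7.05
eef_pos: [565.0, 79.8, 166.1]
eef_rot: [3.141, 0.0, 1.887]
wrist_force: [1.1, -0.8, 0.6]
finger_gap: 40.0
finger_force: 0.0
```

Run:
```python
from h import *
s=manip.read_state();print(s['eef_pos'],s['eef_rot'],s['wrist_force'],s['finger_gap'])
grab("scene","4");grab("top","4")
a=cv2.imread('pics/top_4.png')[150:230,165:265]; b=cv2.imread('pics/scene_4.png')[200:335,240:330]
c=np.zeros((540,760,3),np.uint8);c[:320,:400]=cv2.resize(a,None,fx=4,fy=4);c[:540,400:]=cv2.resize(b,None,fx=4,fy=4);cv2.imwrite('pics/c4.png',c)
```

```text
[565.04934391  79.8244057  166.06655323] [3.14068759e+00 2.59600436e-04 1.88735433e+00] [ 1.14475396 -0.84368154  0.59727798] 40.02685751934488
```

View pics/c4.png

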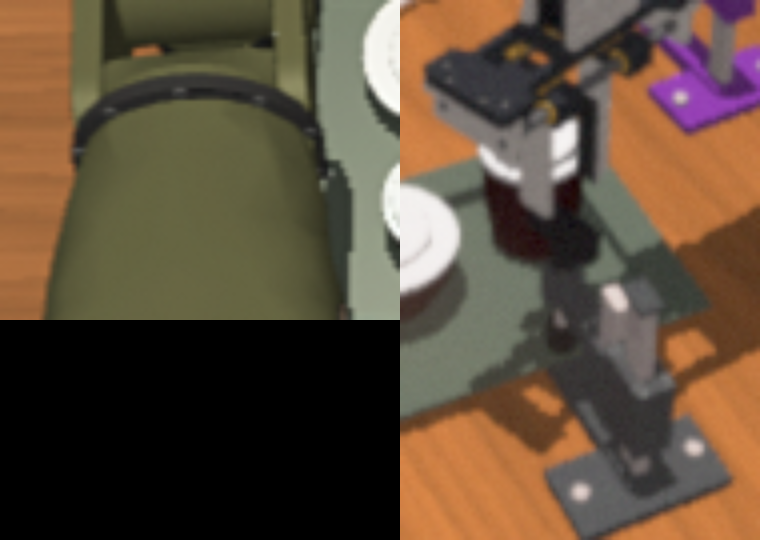

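The fingers straddle the wing from above in the scene view, with the wing between them at crop (560,235). Next I descend and close gently.

Request:
jog_arm:
  plan: [0, 0, -0.015, 0, 0, 0, 0, 0, -0.03, 0, 0, 0, 0, 0, -0.042, 0, 0, 0, 0, 0, -0.047, 0, 0, 0, 0, 0, -0.047, 0, 0, 0]

```text
clock: 7.65
eef_pos: [564.6, 79.8, 117.9]
eef_rot: [-3.141, -0.0, 1.887]
wrist_force: [-0.3, 0.5, 0.4]
finger_gap: 40.1
finger_force: 0.0
```

Request:
jog_arm:
  plan: [0, 0, 0, 0, 0, 0, 0, 0, 0, 0, 0, 0, 0, 0, 0, 0, 0, 0, 0, 0, 0, 0, 0, 0, 0, 0, 0, 0, 0, 0, 0, 0, 0, 0, 0, 0]
  claw: 0
  force: 10

```text
clock: 8.25
eef_pos: [564.8, 79.8, 118.4]
eef_rot: [3.141, 0.0, 1.887]
wrist_force: [-1.4, 0.6, 3.4]
finger_gap: 14.0
finger_force: 10.0
```

Request:
jog_arm:
  plan: [0, 0, 0, 0, 0, 0, 0, 0, 0, 0, 0, 0, 0, 0, 0, 0, 0, -4, 0, 0, 0, 0, 0, -10, 0, 0, 0, 0, 0, -16, 0, 0, -0.0005, 0, 0, -22, 0, 0, -0.0005, 0, 0, -28, 0, 0, -0.0005, 0, 0, -34, 0, 0, -0.0005, 0, 0, -40, 0, 0, -0.0005, 0, 0, -40]
  force: 35

```text
clock: 9.25
eef_pos: [565.3, 79.7, 118.0]
eef_rot: [3.14, -0.0, 1.188]
wrist_force: [2.8, -1.5, 3.0]
finger_gap: 13.4
finger_force: 35.0
```

```bash
python3 -c "
from h import *
s=manip.read_state();print(s['eef_rot'],s['wrist_force'],s['moment'],s['joints'],s['finger_gap'])"
```

```text
[ 3.13986238e+00 -4.57489064e-04  1.18773498e+00] [ 2.75947306 -1.52828122  3.00605245] [-0.44548871 -0.76150525 -0.07971196] [ 7.60319923e-02  4.29047749e-01  1.55795721e+00 -3.90218337e-04
  1.15283388e+00  4.59251810e-01] 13.411954230490336
```

Request:
jog_arm:
  plan: [0, 0, 0, 0, 0, -6, 0, 0, 0, 0, 0, -12, 0, 0, -0.0003, 0, 0, -18, 0, 0, -0.0003, 0, 0, -24, 0, 0, -0.0006, 0, 0, -30, 0, 0, -0.0006, 0, 0, -36, 0, 0, -0.0006, 0, 0, -40, 0, 0, -0.0006, 0, 0, -40]

```text
clock: 10.05
eef_pos: [565.6, 79.1, 117.5]
eef_rot: [3.139, -0.002, 0.492]
wrist_force: [4.5, -4.5, 0.8]
finger_gap: 13.9
finger_force: 35.0
```

Request:
jog_arm:
  plan: [0, 0, 0, 0, 0, -6, 0, 0, 0, 0, 0, -12, 0, 0, -0.0003, 0, 0, -18, 0, 0, -0.0003, 0, 0, -24, 0, 0, -0.0006, 0, 0, -30, 0, 0, -0.0006, 0, 0, -36, 0, 0, -0.0006, 0, 0, -40, 0, 0, -0.0006, 0, 0, -42, 0, 0, -0.0006, 0, 0, -42, 0, 0, -0.0006, 0, 0, -42, 0, 0, -0.0006, 0, 0, -42]

```text
clock: 11.15
eef_pos: [565.4, 78.6, 116.9]
eef_rot: [3.14, -0.002, -0.238]
wrist_force: [2.2, -7.6, 4.0]
finger_gap: 13.8
finger_force: 35.0
```

```bash
python3 -c "
from h import *
s=manip.read_state();print(s['eef_rot'],s['wrist_force'],s['moment'],s['joints'],s['finger_gap'])"
```

```text
[ 3.14008087e+00 -2.34655131e-03 -2.38305746e-01] [ 2.18029478 -7.55812649  3.95004853] [-2.08968823 -0.63320826  0.11974994] [ 0.07503098  0.43029463  1.55892111 -0.0023674   1.15061165  1.88509864] 13.832397389248094
```

Request:
jog_arm:
  plan: [0, 0, 0, 0, 0, 0, 0, 0, 0, 0, 0, 0, 0, 0, 0, 0, 0, 0, 0, 0, 0, 0, 0, 0, 0, 0, 0.02, 0, 0, 0, 0, 0, 0.06, 0, 0, 0, 0, 0, 0.11, 0, 0, 0, 0, 0.07, 0.13, 0, 0, 0, 0, 0.11, 0.13, 0, 0, 0, 0, 0.11, 0.13, 0, 0, 0, 0, 0.11, 0.13, 0, 0, 0]
  claw: 0.04

```text
clock: 12.25
eef_pos: [564.3, 191.3, 246.1]
eef_rot: [3.141, 0.0, -0.239]
wrist_force: [-0.5, -0.8, -0.7]
finger_gap: 39.8
finger_force: 0.0
```

Run:
```python
from h import *
np.set_printoptions(linewidth=200,precision=2,suppress=True)
s=manip.read_state();print(s['eef_pos'],s['wrist_force'],s['finger_gap'])
p,d=grab("top","5");grab("scene","5");P=pts("top",d);z=P[...,2]
roi=np.zeros((420,560),bool);roi[165:205,215:250]=1
bk=roi&(z>136)&(z<155);q=P[bk];print(bk.sum(),q.mean(0),cv2.minAreaRect(q[:,:2].astype(np.float32)))
p2,d2=np.load('pics/scene_5.npz').values();Q=pts("scene",d2)
h=(p2.astype(int).max(2)<60)&(Q[...,2]>137)&(Q[...,2]<155)&(abs(Q[...,0]-563)<40)&(abs(Q[...,1]-77)<40);print(h.sum(),Q[h].mean(0),cv2.minAreaRect(Q[h][:,:2].astype(np.float32)))
a=cv2.imread('pics/top_5.png')[130:240,165:310]; b=cv2.imread('pics/scene_5.png')[200:335,250:340]
c=np.zeros((540,795,3),np.uint8);c[:330,:435]=cv2.resize(a,None,fx=3,fy=3);c[:540,435:]=cv2.resize(b,None,fx=4,fy=4);cv2.imwrite('pics/c5.png',c)
```

```text
[564.3  191.3  246.12] [-0.49 -0.8  -0.73] 39.775531770106646
106 [563.13  80.35 142.79] ((563.951416015625, 80.7293930053711), (15.056832313537598, 55.59019470214844), 78.52108001708984)
103 [567.53  82.52 142.35] ((567.0361328125, 81.4115982055664), (17.851856231689453, 51.92528533935547), 76.70075225830078)
```

View pics/c5.png

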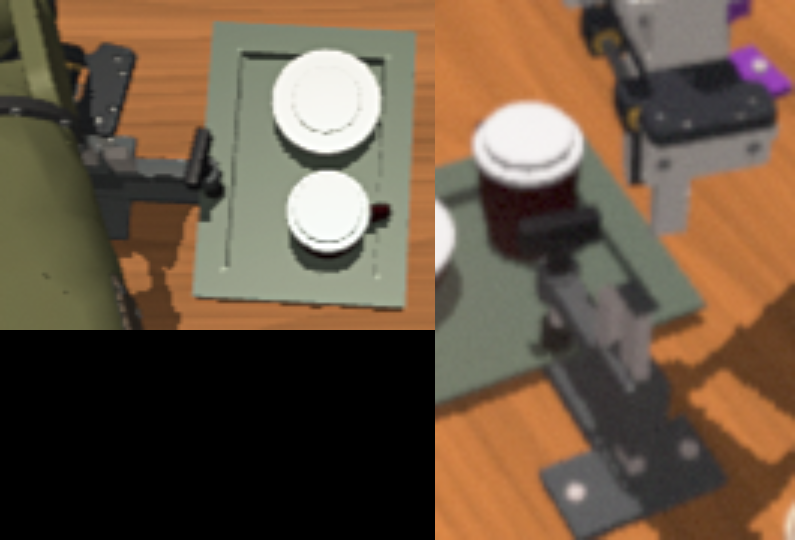

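The handle turned about 120° (wing angle 18° to −101.5°) and sank about 2 mm, which means roughly 40 N of pad compression. The tray, mug and bowl look undisturbed, and the gripper is clear.

```bash
python3 -c "
from h import *
print(manip.sign_off())"
```

```text
the job is handed in; nothing more can be done
None
```

The job is handed in, but the hand-in returned no verdict: the tray is clamped at an estimated 46 N on the lip (not measured directly), the handle is turned about 120° past binding and released, and the tray, mug and bowl look unmoved in the last pictures.

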